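# Pack the scraper in the tube caddy and hold the caddy up

## Robot

A 6-joint arm with a two-finger parallel gripper is mounted at the origin on the work surface. World frame = base frame: x ahead of the robot, y to its left, z up, the work surface at z = 0. Lengths are in m, angles in rad, forces in N, time in s.
With the tool pointing down it reaches from about 0.375 to 0.9 m from the base axis. Payload 3.1 kg.
Tool frame: the origin (TCP) lies on the centre line of the jaws, within the pads' length; the fingertips stand 17 mm ahead of it and the grasp point (between the pads) lies 2 mm behind it (arm.tips_ahead is the z of the fingertips in the tool frame, in m); z points along the fingers, x is the direction in which the jaws open and shut, and the axes are right-handed (so a half turn about z gives the same grasp; the last joint's range is limited). The gripper opens to 85 mm and grips with 20 to 120 N. Pads are 22 mm wide; open, the fingers measure 114 mm over their backs; the gripper's body (76 mm by 85 mm) begins 54 mm behind the grasp point. The pads swing forward as they close: fully open they stand 13 mm farther back than shut.
Start: joints at [0.927, 0.527, 1.433, -0, 1.181, -0.178], TCP at [0.28, 0.559, 0.248] pointing down, gripper open.
Joint ranges: [-3.08, 3.08], [-0.75, 2.2], [0.22, 2.44], [-1.43, 4.57], [0, 2.65], [-2.85, 2.85]. Speed limits (rad/s): [2.79, 2.79, 3.14, 3.14, 3.14, 3.14].

## Interface

Orientations are given as a rotation vector (axis times angle).
In Python, from workcell import readout, cams, order, arm gives the robot as it stands.
- The arm moves only by the tool play_rows, never from a script. Its argument "steps" is a list of rows, each a list of 7 numbers: the gripper command: -1 is fully open, 1 is shut, values between are in proportion, then the shift along the world's x, y, z in mm, then the turn, a rotation vector about the world's x, y, z in degrees. In form: [[grip, x, y, z, rx, ry, rz], ...]. A call has exactly 5 rows; each row is the pose to reach, as a shift and turn from the pose commanded when the call began; what a row does not reach only later rows make up. A row lasts 1/10 s, in which the tool goes at most 50 mm and 8.59 degrees, less where a joint would pass 70% of its speed; a pose out of reach is approached as far as the arm can. A call with a gripper value outside its range is refused whole. The fingers move at their own pace and stop on an object; "force" is the grip in N (left out, the last holds). Time passes only in rows, so rows that repeat a pose let the fingers close, or fill a call up. It gives the time, the measured TCP pose, the force and the opening at its end, in the units of the state.
- readout.read_state(): the state, without advancing time (a new reading comes with each control period).
- cams.read_camera(name): name is "scene" or "top" or "wrist"; returns the picture (400x640x3 uint8, blue, green, red); there is no depth.
- cams.get_calibration(name): a dict with "intrinsics" (3x3 intrinsics, pixels), "rvec" (rotation vector, rad) and "tvec" (3), from world to camera coordinates, as OpenCV has them; the wrist camera has in their place "mount" (4x4, takes a point from camera to tool coordinates, whose origin is the TCP and whose axes are the tool frame's). Camera axes: x right, y down, z forward; pixel columns grow to the right and rows downward; lengths in m; the calibration is good to about 2 mm. A picture is of the moment at which its call begins: read the wrist's pose just before it. get_calibration takes no time and is no camera call.
- order.sign_off(): hands the job in, once; it reports no verdict.
The state is a dict: "time_s": time; "joint_pos": joint angles; "joint_vel": joint speeds; "tau": joint torques, N m; "tcp_pos": TCP position; "tool_rot": TCP orientation; "force": force on the tool from outside, world axes, zero at the start; "ft_torque": the same for the moment, N m; "opening": finger opening in m.
Only numpy, scipy, OpenCV 4.12 (cv2) and the standard library are available. Lean on these libraries where they do the work, as an engineer would, in place of code of your own. Each camera call takes 0.05 s, during which the arm holds its last target.

## Task

Get the tube caddy ready to carry: take the broader of the two flat scrapers out of the drying stand and slide it blade down, fully home, into the empty slot at the end of the caddy standing on the bench, and let go of it. Then take the caddy by the middle of its handle, lift it at least 10 cm clear of the bench and finish while holding it there, steady and level, with the scraper and the three tubes in place. Do not tip the caddy, and leave the narrow scraper in the stand and everything else where it stands.

Things in the scene. Friction and masses are not known exactly. Their poses are not given: they have to be found in the camera images.
- caddy: White open carry caddy, loose on the bench, 0.45 kg empty. Tray 120 (x) by 220 mm (y), rim 40 mm high. Origin: centre of the underside; z up. Arch handle over its middle; slotted grey block at its +y end; at its -y end a block with three capped tubes in a row along x (caps at y = -80 mm, 29 mm across, tops 106 mm above the underside).
- caddy_handle (a point): Centre of the caddy's handle bar, 113 mm above the underside at x = y = 0: flat aluminium bar along the caddy's x, 16 mm thick (y), 22 mm high (102 to 124 mm above the underside), on two posts at x = -50 and +50 mm, 90 mm free between them and open below. Axes as the caddy's.
- caddy_slot (a point): Centre of the floor of the caddy's slot, at caddy x = 0, y = +75 mm, 10 mm above the underside. Slot 66 mm long (x), 7 mm wide (y), walls to 62 mm above the underside, then flared lips along both long sides up to 72 mm, about 20 mm apart at the top. Axes as the caddy's.
- broad_grip (a point): Centre of the grip of the BROAD scraper (0.12 kg), standing blade down in the drying stand. Black grip 80 long (x), 16 thick (y), 24 mm high (z); below it a flat steel blade 60 wide (x), 4 mm thick (y), lower edge 102 mm below this point, 90 mm of it free. Home in the caddy this point is 112 mm above the caddy's underside. It may lean up to 4 degrees in a slot. Either way round fits.
- narrow_grip (a point): Centre of the grip of the NARROW flat scraper, the broad one's neighbour in the stand (grip 44 mm long, blade 32 mm wide, otherwise alike). Not needed: it stays in the stand.
- stand: Low steel drying stand fixed to the bench, base 100 mm (x) by 140 mm (y) by 8 mm. Origin: centre of its underside. Two slots along its x, at y = +50 and -50 mm (which scraper is in which slot varies), each 64 mm long and 7 mm wide, floor 8 mm and wall tops 53 mm above the bench.
- tube0_mid (a point): Middle (48 mm above the foot) of a capped clear tube, 96 mm tall, 26 mm thick, cap 29 mm, standing in the caddy's tube block at caddy x = -36 mm, y = -80 mm. It stays there.
- tube1_mid (a point): Middle (48 mm above the foot) of a capped clear tube, 96 mm tall, 26 mm thick, cap 29 mm, standing in the caddy's tube block at caddy x = 0 mm, y = -80 mm. It stays there.
- tube2_mid (a point): Middle (48 mm above the foot) of a capped clear tube, 96 mm tall, 26 mm thick, cap 29 mm, standing in the caddy's tube block at caddy x = 36 mm, y = -80 mm. It stays there.
- bottle: Bystander: small green white-capped bottle, 42 mm thick, 85 mm tall, standing between caddy and stand. Origin: centre of its underside.
- beaker: Bystander: open glass beaker, 60 mm across, 75 mm tall. Origin: centre of its underside.
- jar: Bystander: white jar with grey lid, 60 mm across, 70 mm tall. Origin: centre of its underside.
- tipbox: Bystander: clear box with grey lid, 84 by 124 by 57 mm. Origin: centre of its underside.
- weight: Bystander: steel calibration weight, 40 mm across, 35 mm tall. Origin: centre of its underside.
Mind the look-alikes: they are no part of the job. What is shaped like the stand but pink or red is not meant. Leave any green or yellow look-alike of the part that bears broad_grip alone.

How it is judged:
On the way:
1. the broad scraper stands fully home in the caddy's slot, let go, with the caddy still on the bench (z of broad_grip in the frame of caddy below 0.118 m and x of broad_grip in the frame of caddy between -0.012 and 0.012 m and y of broad_grip in the frame of caddy between 0.06 and 0.09 m and angle between the z axis of broad_grip and the z axis of caddy, either way round below 0.15 rad and contact force between the fingers and broad below 0.1 N and height (world z) of caddy below 0.01 m), for 0.2 s.
At the end, for the whole second after the job is handed in: Fingers alone hold the caddy by its handle (grasp within 35 mm of centre), underside 95 mm or more up, tilt under 0.10 rad, still. Broad scraper home (grip under 118 mm above the underside, upright within 0.15 rad), three tubes seated, narrow scraper and bystanders within 30 mm of their start (z of broad_grip in the frame of caddy below 0.118 m and x of broad_grip in the frame of caddy between -0.012 and 0.012 m and y of broad_grip in the frame of caddy between 0.06 and 0.09 m and angle between the z axis of broad_grip and the z axis of caddy, either way round below 0.15 rad and z of tube0_mid in the frame of caddy between 0.05 and 0.07 m and y of tube0_mid in the frame of caddy between -0.095 and -0.065 m and z of tube1_mid in the frame of caddy between 0.05 and 0.07 m and y of tube1_mid in the frame of caddy between -0.095 and -0.065 m and z of tube2_mid in the frame of caddy between 0.05 and 0.07 m and y of tube2_mid in the frame of caddy between -0.095 and -0.065 m and distance of each of bottle, beaker, jar, tipbox, weight, narrow_grip from where it was at the start of the episode below 0.03 m and height (world z) of caddy above 0.095 m and angle between caddy's own z axis and vertical below 0.1 rad and linear speed of caddy below 0.03 m/s and angular speed of caddy below 0.15 rad/s and contact force between the fingers and caddy above 2 N and distance between the grasp point and caddy_handle below 0.035 m and contact force between caddy and stand below 0.1 N and contact force between caddy and bottle below 0.1 N and contact force between caddy and beaker below 0.1 N and contact force between caddy and jar below 0.1 N and contact force between caddy and tipbox below 0.1 N and contact force between caddy and weight below 0.1 N); the arm keeps its last pose, push and grip.
It fails at once if the caddy is tipped by more than 0.3 rad (angle between caddy's own z axis and vertical above 0.3 rad).
It fails at once if the narrow scraper is taken or knocked out of the stand (distance of narrow_grip from where it was at the start of the episode above 0.04 m).
It fails at once if a bystander is shoved away or knocked over (distance of any of bottle, beaker, jar, tipbox, weight from where it was at the start of the episode above 0.04 m or angle between any of bottle, beaker, jar, tipbox, weight's own z axis and vertical above 0.5 rad).
It also fails if it takes over 61 s, if anything falls off the work surface, if the arm or the gripper's body presses on something with over 40 N, if the wrist force passes 120 N, or if a joint passes its speed limit or range.

## Working session

There is one attempt and no reset: what is moved stays moved. The work goes in short steps, Python scripts to look and compute and a tool call to move; the robot and the scene stay as the last step left them, time stands still between calls to the robot, and variables do not carry over. Pictures are saved under pics/ and viewed, and the job is handed in when it is done.

Besides the shell and the picture viewer there is one more tool, called as name(argument=value, ...) on one line, values as JSON. play_rows: Moves the arm, as the interface text tells. Its arguments: {"type":"object","properties":{"steps":{"type":"array","items":{"type":"array","items":{"type":"number"}}},"force":{"type":"number"}},"required":["steps"]}

```bash
ls; mkdir -p pics; python3 - <<'E'
from workcell import readout, cams, order, arm
import cv2
s=readout.read_state();print(s)
for n in ["scene","top"]:
    cv2.imwrite(f"pics/{n}0.png",cams.read_camera(n)); print(n,cams.get_calibration(n))
print(cams.get_calibration("wrist")); print([a for a in dir(arm) if a[0]!='_'])
E
```

```text
pics
{'time_s': 0.0, 'joint_pos': array([ 9.27498283e-01,  5.28479832e-01,  1.43393345e+00, -1.30110222e-05,
        1.18138456e+00, -1.78526573e-01]), 'joint_vel': array([-0.00034586, -0.00089613,  0.0012519 ,  0.00061603, -0.00062597,
       -0.00130983]), 'tau': array([-5.79322987e-04, -4.42341614e+01, -1.78022736e+01, -3.56398687e-04,
        8.42365116e-03, -2.81868898e-05]), 'tcp_pos': array([0.27970582, 0.55814341, 0.24731527]), 'tool_rot': array([ 2.67262459,  1.64970722, -0.00321609]), 'force': array([0.02250706, 0.45568071, 0.32428104]), 'ft_torque': array([-0.01383807, -0.03130025, -0.0423552 ]), 'opening': 0.08552589692844961}
scene {'intrinsics': array([[453.17437275,   0.        , 316.4332893 ],
       [  0.        , 453.17437275, 201.53411229],
       [  0.        ,   0.        ,   1.        ]]), 'rvec': array([ 1.04931195,  2.23660519, -1.17533364]), 'tvec': array([ 0.43423086, -0.11400007,  1.52211155])}
top {'intrinsics': array([[415.36858551,   0.        , 316.66907789],
       [  0.        , 415.36858551, 201.88728755],
       [  0.        ,   0.        ,   1.        ]]), 'rvec': array([ 2.17655862, -2.12264169,  0.18383728]), 'tvec': array([-0.12574434,  0.54614416,  1.35717396])}
{'intrinsics': array([[316.71762818,   0.        , 318.12614492],
       [  0.        , 316.71762818, 195.8595446 ],
       [  0.        ,   0.        ,   1.        ]]), 'mount': array([[ 9.99999964e-01, -1.75246091e-04,  2.02230494e-04,
        -6.17332722e-04],
       [ 1.00813159e-04,  9.46764275e-01,  3.21927627e-01,
        -8.42871664e-02],
       [-2.47881165e-04, -3.21927595e-01,  9.46764259e-01,
        -1.26563775e-01],
       [ 0.00000000e+00,  0.00000000e+00,  0.00000000e+00,
         1.00000000e+00]])}
['PlanningError', 'tips_ahead']
```

View pics/scene0.png

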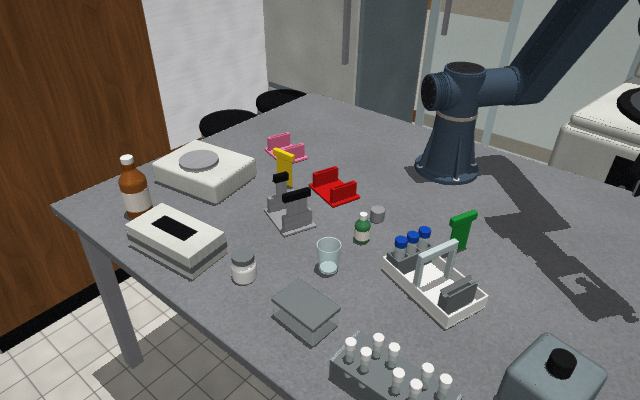

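View pics/top0.png

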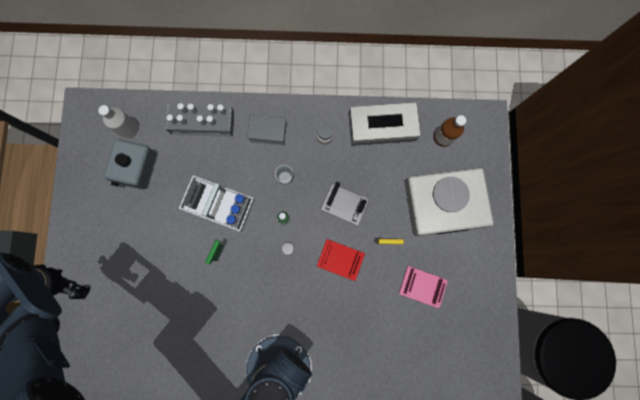

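The scene shows the grey stand at (290,215), the caddy at (433,285), and the bottle between them at (362,228). In the top view the stand is at (345,203) and the caddy at (216,203). I'll zoom in on both.

```bash
cat > h.py <<'E'
import cv2, numpy as np
from workcell import readout, cams
def ray(n,u,v):
    c=cams.get_calibration(n);R=cv2.Rodrigues(c["rvec"])[0];t=c["tvec"]
    o=-R.T@t; d=R.T@np.linalg.inv(c["intrinsics"])@np.array([u,v,1.]); return o,d/np.linalg.norm(d)
def onz(n,u,v,z):
    o,d=ray(n,u,v); return o+d*(z-o[2])/d[2]
def proj(n,P):
    c=cams.get_calibration(n); return cv2.projectPoints(np.array(P,float).reshape(-1,3),c["rvec"],c["tvec"],c["intrinsics"],None)[0].reshape(-1,2)
def wpose(s):
    T=np.eye(4);T[:3,:3]=cv2.Rodrigues(s["tool_rot"])[0];T[:3,3]=s["tcp_pos"];return T
def wonz(s,u,v,z):
    c=cams.get_calibration("wrist");T=wpose(s)@c["mount"];d=T[:3,:3]@np.linalg.inv(c["intrinsics"])@np.array([u,v,1.]);o=T[:3,3]
    return o+d*(z-o[2])/d[2]
def wproj(s,P):
    c=cams.get_calibration("wrist");T=np.linalg.inv(wpose(s)@c["mount"]);q=(T[:3,:3]@np.array(P,float).reshape(-1,3).T+T[:3,3:]) ; q=c["intrinsics"]@q;return (q[:2]/q[2]).T
def crop(src,dst,x0,y0,x1,y1,k):
    im=cv2.imread(src)[y0:y1,x0:x1];cv2.imwrite(dst,cv2.resize(im,None,fx=k,fy=k,interpolation=cv2.INTER_CUBIC))
E
python3 - <<'E'
from h import *
a=cv2.imread("pics/top0.png")
b=[cv2.resize(a[165:240,x:x+80],None,fx=5,fy=5,interpolation=cv2.INTER_CUBIC) for x in (175,305)]
cv2.imwrite("pics/t1.png",np.hstack(b))
crop("pics/scene0.png","pics/s1.png",250,130,500,330,3.2//1+0)
print(onz("top",345,203,0.0),onz("top",216,203,0.0),onz("top",283,216,.08))
E
```

```text
[ 0.55448654 -0.21133294  0.        ] [0.54263421 0.23528925 0.        ] [ 0.49397851 -0.00282002  0.08      ]
```

View pics/t1.png

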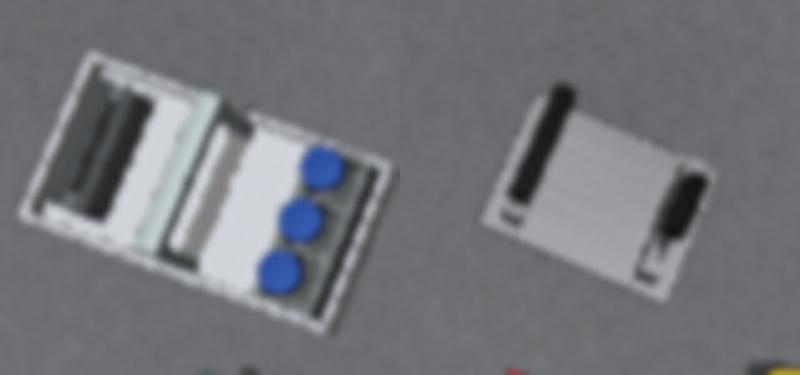

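View pics/s1.png

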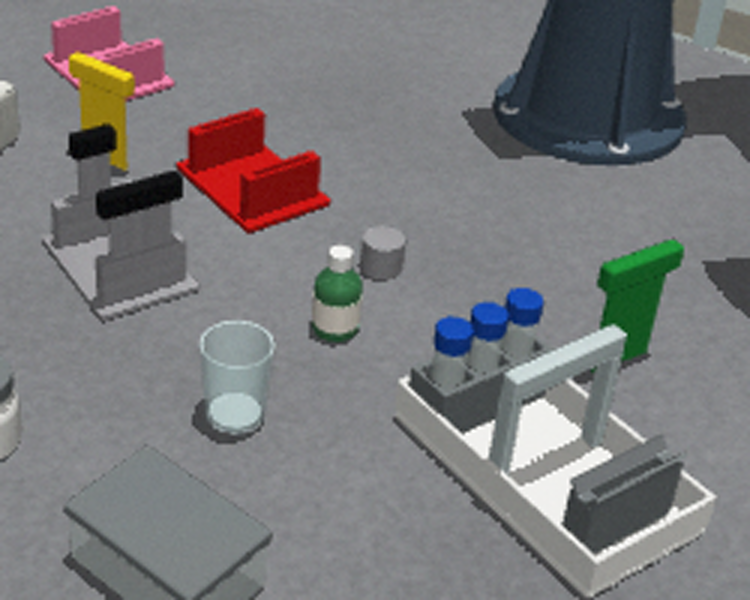

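```bash
python3 - <<'E'
from h import *
f=lambda p,k:(( p[0]-(400 if k else 0))/5+(305 if k else 175), p[1]/5+165)
A=onz("top",*f((565,88),1),.122);B=onz("top",*f((522,200),1),.122)
d=A-B;print("broad top",A,B,(A+B)/2,np.linalg.norm(d),np.degrees(np.arctan2(d[1],d[0])))
C=[onz("top",*f(p,0),.04) for p in [(92,52),(20,215),(330,332),(393,160)]]
c=sum(C)/4;d1=C[0]-C[1];d2=C[3]-C[2];d3=C[0]-C[3];d4=C[1]-C[2]
print("caddy",c,[np.linalg.norm(x) for x in(d1,d2,d3,d4)],[np.degrees(np.arctan2(x[1],x[0])) for x in(d1,d2,d3,d4)])
S=[onz("top",*f(p,1),.008) for p in [(545,92),(485,222),(665,300),(718,165)]]
c=sum(S)/4;d1=S[0]-S[1];d2=S[3]-S[2];d3=S[0]-S[3];d4=S[1]-S[2]
print("stand",c,[np.linalg.norm(x) for x in(d1,d2,d3,d4)],[np.degrees(np.arctan2(x[1],x[0])) for x in(d1,d2,d3,d4)])
T=cv2.Rodrigues(readout.read_state()["tool_rot"])[0];print(T)
E
```

```text
broad top [ 0.60126892 -0.17764144  0.122     ] [ 0.52799707 -0.15143976  0.122     ] [ 0.56463299 -0.1645406   0.122     ] 0.0778157567974848 -19.67681674054229
caddy [0.53752662 0.2238245  0.04      ] [np.float64(0.11971672275143298), np.float64(0.12266691138042982), np.float64(0.21814172624607356), np.float64(0.22323193058906343)] [np.float64(-19.667105947889066), np.float64(-17.26729708122898), np.float64(71.63160309497854), np.float64(70.87229190242925)]
stand [ 0.55028572 -0.21292563  0.008     ] [np.float64(0.10066769014760893), np.float64(0.10155721739106696), np.float64(0.13031396826359418), np.float64(0.13473757167428815)] [np.float64(-23.304476012084276), np.float64(-20.796772881896988), np.float64(68.2411407814363), np.float64(67.85338867358746)]
[[ 4.48236892e-01  8.93913968e-01 -1.22776881e-03]
 [ 8.93912606e-01 -4.48238414e-01 -1.60528089e-03]
 [-1.98531616e-03 -3.77971901e-04 -9.99997958e-01]]
```

play_rows(steps=[[-1,30,-38,5,0,0,2],[-1,60,-76,10,0,0,4],[-1,90,-114,15,0,0,6],[-1,120,-152,20,0,0,8],[-1,150,-190,20,0,0,8]])

```text
time_s: 0.6
tcp_pos: [0.4311, 0.3673, 0.2687]
tool_rot: [2.551, 1.834, 0.001]
force: [1.4, 1.0, 0.3]
opening: 0.0854
```

play_rows(steps=[[-1,25,-35,0,0,0,0],[-1,50,-70,0,0,0,0],[-1,75,-105,0,0,0,0],[-1,100,-140,0,0,0,0],[-1,100,-140,0,0,0,0]])

```text
time_s: 1.1
tcp_pos: [0.5335, 0.2244, 0.2679]
tool_rot: [2.555, 1.823, 0.001]
force: [-0.6, 0.2, 0.6]
opening: 0.0853
```

```bash
python3 - <<'E'
from h import *
s=readout.read_state();cv2.imwrite("pics/w1.png",cams.read_camera("wrist"))
import pickle;pickle.dump(s,open("w1.pkl","wb"))
print(s["time_s"],s["tcp_pos"],s["tool_rot"],s["joint_pos"])
E
```

```text
1.1 [0.5334965  0.22435796 0.26794487] [2.55531458e+00 1.82342739e+00 9.00396384e-04] [ 0.20607085  0.44224243  1.52968854 -0.0021394   1.16817181 -1.03265951]
```

View pics/w1.png

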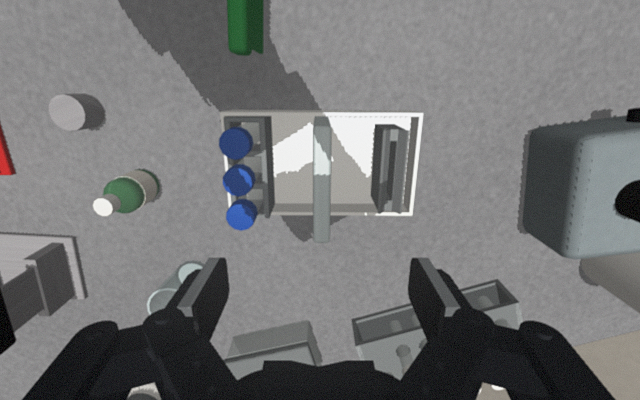

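The wrist view shows the caddy with the slot block at (392,168), the handle bar from (321,117) to (321,240), and the blue caps on the left. Zooming in to measure it.

```bash
python3 - <<'E'
from h import *
crop("pics/w1.png","pics/w1c.png",290,95,440,255,5//1*1)
crop("pics/w1.png","pics/w1c.png",290,100,430,220,5)
E
```

```text
(no output)
```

View pics/w1c.png

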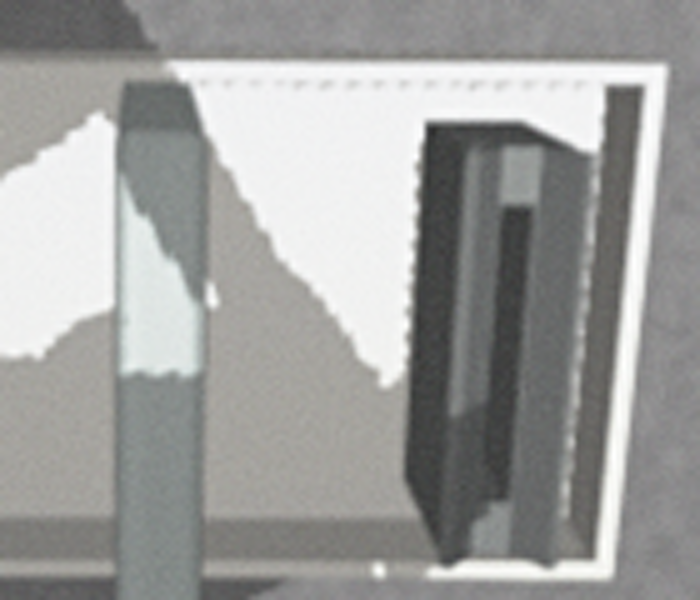

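```bash
python3 - <<'E'
from h import *
crop("pics/w1.png","pics/w1d.png",205,100,345,220,5)
crop("pics/w1.png","pics/w1e.png",300,180,340,260,7)
a=cv2.imread("pics/w1d.png");b=cv2.imread("pics/w1e.png")
E
```

```text
(no output)
```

View pics/w1d.png

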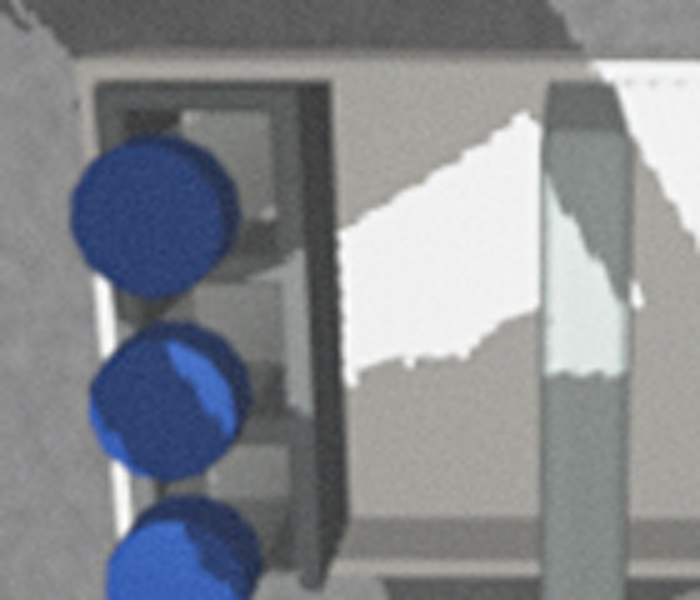

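View pics/w1e.png

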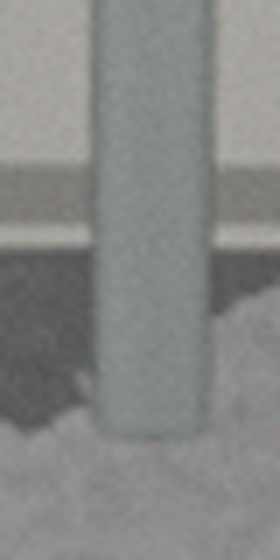

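```bash
cat > fit.py <<'E'
from h import *
import pickle
from scipy.optimize import least_squares
s=pickle.load(open("w1.pkl","rb"))
# caddy pts , pixels, view
W=[((-.06,.11,.04),(423.4,113)),((.06,.11,.04),(412.6,215.6)),((-.06,-.11,.04),(220.6,111.6)),((0,-.08,.106),(205+167/5,100+400/5)),((-.036,-.08,.106),(205+150/5,100+217/5))]
H=[(313.6,126),(331.4,126),(313.7,242.4),(330,242.4)]
T=[((-.06,.11,.04),(179,208)),((.06,.11,.04),(193.4,175.4)),((.06,-.11,.04),(253.6,197)),((-.06,-.11,.04),(241,231.4))]
def M(p,q):
    c,s_=np.cos(p[2]),np.sin(p[2]);q=np.array(q);return np.array([p[0]+c*q[0]-s_*q[1],p[1]+s_*q[0]+c*q[1],q[2]])
def resid(p,useT=1,useW=1):
    r=[]
    if useW:
        for q,u in W: r+=list(wproj(s,M(p,q))[0]-u)
        hl=p[3]
        for q,u in zip([(-hl,-.008,.124),(-hl,.008,.124),(hl,-.008,.124),(hl,.008,.124)],H): r+=list(wproj(s,M(p,q))[0]-u)
    if useT:
        for q,u in T: r+=list(proj("top",M(p,q))[0]-u)
    return np.array(r)
for a in [(1,1),(0,1),(1,0)]:
    o=least_squares(resid,[.537,.224,-.32,.055],args=a);print(o.x,np.degrees(o.x[2]));print(np.round(o.fun,1))
o=least_squares(resid,[.537,.224,-.32,.055],args=(0,1)).x
print("slot",M(o,(0,.075,0)),"handle",M(o,(0,0,0)))
E
python3 fit.py
```

```text
[ 0.5350088   0.22723966 -0.33849849  0.05436584] -19.394535014889843
[ 0.  -0.4 -0.6 -0.5 -0.1 -0.5 -0.7  1.7 -0.3  0.3 -0.1  0.1  1.2  0.2
 -0.5  0.1  0.1  0.2 -0.8  0.5 -0.9  0.3 -0.8  1.6 -1.8  0.4]
[ 0.53491163  0.22736301 -0.33920107  0.0543329 ] -19.434789581976883
[ 0.1 -0.4 -0.6 -0.5 -0.  -0.7 -0.7  1.5 -0.2  0.1  0.  -0.1  1.3  0.1
 -0.4 -0.1  0.1  0. ]
[ 0.53750399  0.22382151 -0.32615606  0.055     ] -18.687365593951732
[ 0.3  0.2 -0.2 -0.1  0.2  0.5 -0.4 -0.6]
slot [0.55986666 0.29808957 0.        ] handle [0.53491163 0.22736301 0.        ]
```

play_rows(steps=[[-1,4,-48,0,0,0,0],[-1,8,-96,0,0,0,0],[-1,12,-144,0,0,0,-1],[-1,15,-192,0,0,0,-2],[-1,18,-240,0,0,0,-2]])

```text
time_s: 1.65
tcp_pos: [0.5474, -0.0114, 0.2681]
tool_rot: [-2.581, -1.789, 0.0]
force: [0.5, 0.8, 0.3]
opening: 0.0854
```

play_rows(steps=[[-1,5,-48,0,0,0,0],[-1,8,-96,0,0,0,0],[-1,10,-140,0,0,0,0],[-1,12,-150,0,0,0,0],[-1,12,-150,0,0,0,0]])

```text
time_s: 2.15
tcp_pos: [0.5601, -0.1617, 0.2679]
tool_rot: [-2.584, -1.785, -0.0]
force: [-0.2, -0.3, -0.3]
opening: 0.0851
```

```bash
python3 - <<'E'
from h import *
s=readout.read_state();cv2.imwrite("pics/w2.png",cams.read_camera("wrist"))
import pickle;pickle.dump(s,open("w2.pkl","wb"))
print(s["time_s"],s["tcp_pos"],s["tool_rot"],s["joint_pos"])
E
```

```text
2.15 [ 0.56010324 -0.16168569  0.26786362] [-2.58411996e+00 -1.78475958e+00 -1.49588069e-04] [-4.72886970e-01  4.48880199e-01  1.51799402e+00  6.26989515e-04
  1.17559325e+00 -1.68199446e+00]
```

View pics/w2.png

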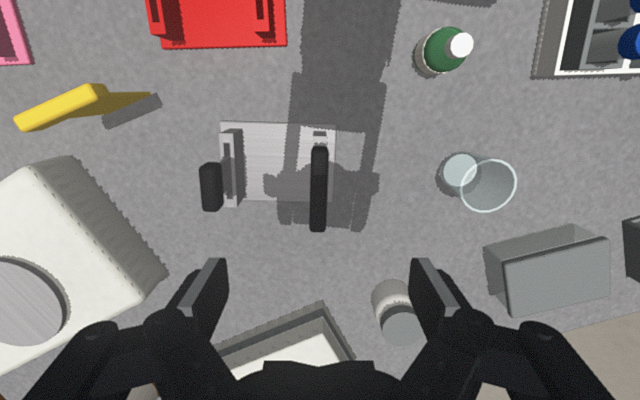

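The broad grip is the black bar at about (318,188), spanning rows 145 to 231. The narrow grip is at (210,187).

```bash
python3 - <<'E'
from h import *
crop("pics/w2.png","pics/w2c.png",280,110,360,250,4)
import pickle;s=pickle.load(open("w2.pkl","rb"))
g=cv2.cvtColor(cv2.imread("pics/w2.png"),cv2.COLOR_BGR2GRAY)
m=np.zeros_like(g);m[120:250,290:345]=(g[120:250,290:345]<40)*255
n,l,st,c=cv2.connectedComponentsWithStats(m);i=1+np.argmax(st[1:,4]);print(st[i],c[i])
ys,xs=np.where(l==i);r=cv2.minAreaRect(np.c_[xs,ys].astype(np.float32));print(r)
for y in (150,160,190,220,228): print(y,xs[ys==y].min(),xs[ys==y].max(),g[y,303:334])
top=wonz(s,c[i][0]+.5,151,.122);
for u,v in ((318.5,150),(318,231)): print(wonz(s,u,v,.122))
E
```

```text
[319 181   8  19  42] [323.78571429 189.02380952]
((322.5, 190.0), (18.0, 7.0), 90.0)Traceback (most recent call last):
  File "<stdin>", line 8, in <module>
    return umr_minimum(a, axis, None, out, keepdims, initial, where)
ValueError: zero-size array to reduction operation minimum which has no identity
```

View pics/w2c.png

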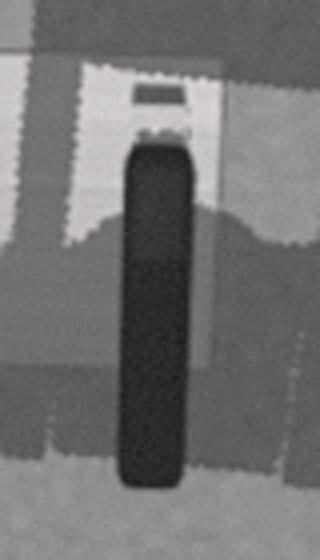

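```bash
python3 - <<'E'
from h import *
import pickle;s=pickle.load(open("w2.pkl","rb"))
N=wonz(s,320.1,145.9,.099);F=wonz(s,318.1,232,.121);F[2]=N[2]
d=F-N;c=(N+F)/2;print(N,F,c,np.linalg.norm(d),np.degrees(np.arctan2(d[1],d[0])))
R=wpose(s)[:3,:3];print("jaw ang",np.degrees(np.arctan2(R[1,0],R[0,0])))
# edges width at mid
for v in (160,190,220):
    pass
print("delta tool", R.T@(c-s["tcp_pos"]))
# scene view check
P=proj("scene",[[c[0],c[1],.122]]);print(P, proj("scene",[[N[0],N[1],.122],[F[0],F[1],.122]]),proj("top",[[c[0],c[1],.122]]))
crop("pics/scene0.png","pics/s2.png",255,160,335,240,7)
E
```

```text
[ 0.52945841 -0.14841872  0.099     ] [ 0.60179975 -0.17783738  0.099     ] [ 0.56562908 -0.16312805  0.099     ] 0.07809434537587097 -22.12982851232033
jaw ang 69.26289537032395
delta tool [0.00049421 0.00581455 0.16885936]
[[296.86471204 190.13800653]] [[310.17803762 186.37874369]
 [283.1979185  193.99707756]] [[333.28207953 193.43178288]]
```

View pics/s2.png

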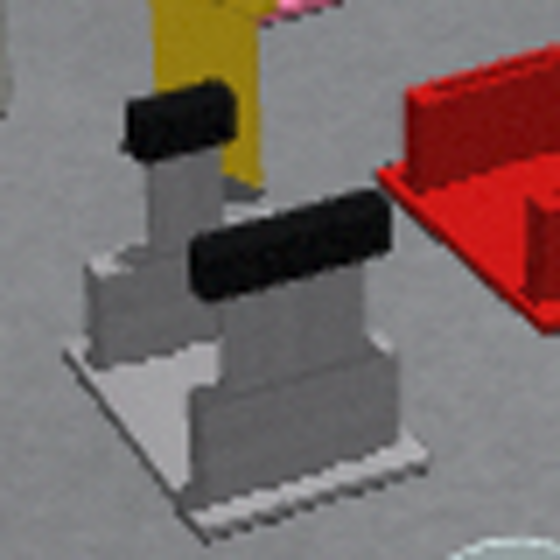

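play_rows(steps=[[-1,5,-1,-40,0,0,-1],[-1,5,-1,-80,0,0,-1],[-1,5,-1,-120,0,0,-1],[-1,5,-1,-150,0,0,-1],[-1,5,-1,-160,0,0,-1]])

```text
time_s: 2.7
tcp_pos: [0.5628, -0.1583, 0.1052]
tool_rot: [-2.59, -1.765, 0.005]
force: [0.1, 0.4, -0.5]
opening: 0.0855
```

play_rows(force=60, steps=[[0.4,0,0,0,0,0,0],[1,0,0,0,0,0,0],[1,0,0,0,0,0,0],[1,0,0,0,0,0,0],[1,0,0,0,0,0,0]])

```text
time_s: 3.2
tcp_pos: [0.5659, -0.1629, 0.1099]
tool_rot: [2.596, 1.764, 0.002]
force: [-1.2, -0.4, 1.0]
opening: 0.0152
```

play_rows(steps=[[1,0,0,0,0,0,0],[1,0,0,0,0,0,0],[1,0,0,0,0,0,0],[1,0,0,0,0,0,0],[1,0,0,0,0,0,0]])

```text
time_s: 3.7
tcp_pos: [0.5659, -0.1629, 0.1098]
tool_rot: [2.597, 1.763, 0.002]
force: [-1.4, 0.3, 6.7]
opening: 0.0148
```

```bash
python3 - <<'E'
from h import *
s=readout.read_state();cv2.imwrite("pics/w3.png",cams.read_camera("wrist"))
print(s["time_s"],s["tcp_pos"],s["tool_rot"],s["opening"],s["force"],s["ft_torque"])
E
```

```text
3.7 [ 0.56589381 -0.16292997  0.10980924] [2.59706562e+00 1.76345603e+00 1.98223967e-03] 0.014847139961941879 [-1.41064231  0.28434901  6.67466054] [-0.00945292  0.07284899  0.05128691]
```

View pics/w3.png

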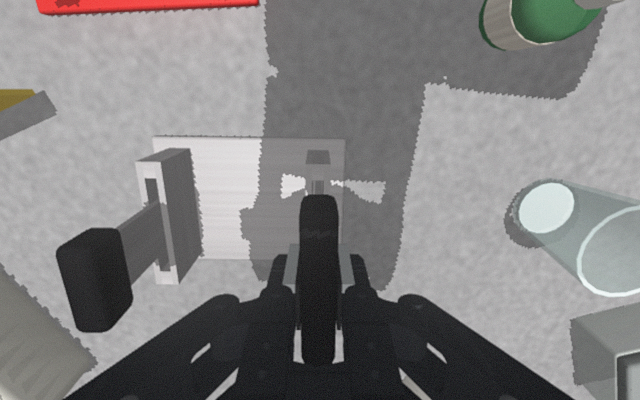

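play_rows(steps=[[1,0,0,20,0,0,0],[1,0,0,50,0,0,0],[1,0,0,90,0,0,0],[1,0,0,130,0,0,0],[1,0,0,150,0,0,0]])

```text
time_s: 4.25
tcp_pos: [0.5663, -0.163, 0.2621]
tool_rot: [2.595, 1.762, 0.004]
force: [1.4, -0.1, -0.6]
opening: 0.0151
```

```bash
python3 - <<'E'
from h import *
s=readout.read_state();cv2.imwrite("pics/w4.png",cams.read_camera("wrist"));cv2.imwrite("pics/s4.png",cams.read_camera("scene"))
print(s["time_s"],s["tcp_pos"],s["tool_rot"],s["opening"],s["force"],s["ft_torque"])
a=cv2.imread("pics/w4.png");b=cv2.imread("pics/s4.png")[100:300,230:480]
cv2.imwrite("pics/x4.png",np.hstack([cv2.resize(a,(480,300)),cv2.resize(b,(320,256)) .copy() if 0 else cv2.copyMakeBorder(cv2.resize(b,(320,256)),0,44,0,0,cv2.BORDER_CONSTANT)]))
E
```

```text
4.25 [ 0.56626759 -0.16297625  0.26205765] [2.59502489 1.76198489 0.00449152] 0.015074375157787112 [ 1.40157181 -0.1366924  -0.58871561] [-0.01424203 -0.0549245  -0.00599194]
```

View pics/x4.png

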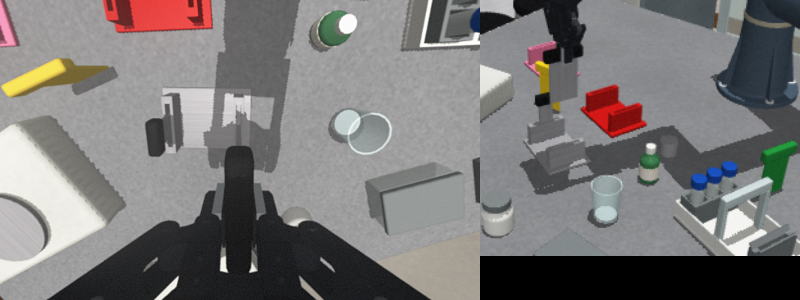

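```bash
python3 - <<'E'
from h import *
im=cv2.imread("pics/w4.png")[180:380,270:370];cv2.imwrite("pics/w4c.png",cv2.resize(cv2.convertScaleAbs(im,alpha=2.5),None,fx=3,fy=3,interpolation=cv2.INTER_CUBIC))
s=readout.read_state()
T=wpose(s)
for z in (-.012,.012):
  for y in (-.04,.04):
    for x in(-.008,.008): print(x,y,z,wproj(s,(T@[x,y,z,1])[:3]))
E
```

```text
-0.008 -0.04 -0.012 [[298.6937419  208.96930812]]
0.008 -0.04 -0.012 [[339.97747864 208.96202628]]
-0.008 0.04 -0.012 [[302.0815093  368.23144995]]
0.008 0.04 -0.012 [[336.20517688 368.22235943]]
-0.008 -0.04 0.012 [[301.71738887 190.0987046 ]]
0.008 -0.04 0.012 [[336.55266474 190.0929317 ]]
-0.008 0.04 0.012 [[304.20076342 331.0646119 ]]
0.008 0.04 0.012 [[333.79611233 331.05734941]]
```

View pics/w4c.png

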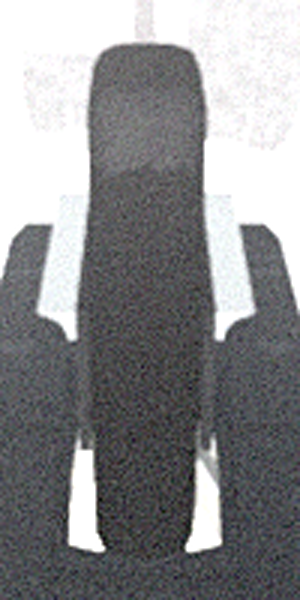

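```bash
python3 - <<'E'
from h import *
s=readout.read_state();T=wpose(s)
P=[(T@[0,y,z,1])[:3] for y,z in [(-.03,.012),(-.03,.102),(.03,.102),(.03,.012)]]
q=proj("scene",P);print(q, T[:3,:3])
im=cv2.imread("pics/s4.png");x0,y0=270,100
k=cv2.resize(im[y0:y0+120,x0:x0+100],None,fx=5,fy=5,interpolation=cv2.INTER_CUBIC)
cv2.imwrite("pics/s4b.png",k)
for a in q: cv2.circle(k,tuple(int(round(v)) for v in (a-[x0,y0]+.5)*5),3,(0,0,255),1)
cv2.imwrite("pics/s4c.png",k)
E
```

```text
[[306.44074714 143.67121787]
 [306.39431614 175.08832759]
 [285.33213588 180.73606501]
 [284.40413554 148.880475  ]] [[ 3.68841756e-01  9.29464908e-01  7.12342754e-03]
 [ 9.29492015e-01 -3.68825951e-01 -3.46576239e-03]
 [-5.93999584e-04  7.89948690e-03 -9.99968622e-01]]
```

View pics/s4c.png

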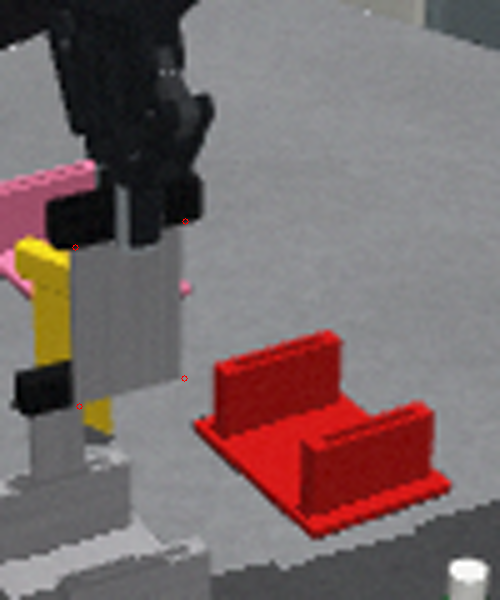

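play_rows(steps=[[1,0,40,0,0,0,0],[1,0,85,0,0,0,0],[1,0,130,0,0,0,0],[1,0,175,0,0,0,1],[1,0,220,0,0,0,2]])

```text
time_s: 4.85
tcp_pos: [0.5636, 0.0593, 0.2561]
tool_rot: [-2.565, -1.809, 0.005]
force: [-0.2, 0.2, -1.6]
opening: 0.0148
```

play_rows(steps=[[1,0,45,0,0,0,0],[1,0,90,0,0,0,0],[1,-2,135,0,0,0,0],[1,-4,180,0,0,0,0],[1,-6,220,0,0,0,0]])

```text
time_s: 5.35
tcp_pos: [0.5575, 0.2795, 0.2558]
tool_rot: [-2.566, -1.81, 0.006]
force: [0.1, -0.8, -1.5]
opening: 0.0152
```

play_rows(steps=[[1,0,15,0,0,0,0],[1,0,21,0,0,0,0],[1,0,21,0,0,0,0],[1,0,21,0,0,0,0],[1,0,21,0,0,0,0]])

```text
time_s: 5.85
tcp_pos: [0.5594, 0.297, 0.2581]
tool_rot: [2.569, 1.807, -0.001]
force: [-0.5, 0.4, -1.4]
opening: 0.0151
```

```bash
python3 - <<'E'
from h import *
import pickle
s=readout.read_state();cv2.imwrite("pics/w5.png",cams.read_camera("wrist"));cv2.imwrite("pics/s5.png",cams.read_camera("scene"))
pickle.dump(s,open("w5.pkl","wb"))
R=wpose(s)[:3,:3]
print(s["time_s"],s["tcp_pos"],s["tool_rot"],np.degrees(np.arctan2(R[1,0],R[0,0])),s["opening"],s["force"]);print(R)
crop("pics/s5.png","pics/s5c.png",370,130,500,330,3)
E
```

```text
5.85 [0.5593587  0.29698348 0.2580859 ] [ 2.56940269e+00  1.80739981e+00 -1.41287015e-03] 70.24756136330548 0.015098630209454905 [-0.48027355  0.4396225  -1.4040529 ]
[[ 3.37956659e-01  9.41161459e-01 -6.36992441e-04]
 [ 9.41161304e-01 -3.37957048e-01 -6.57878574e-04]
 [-8.34446043e-04 -3.77178192e-04 -9.99999581e-01]]
```

View pics/w5.png

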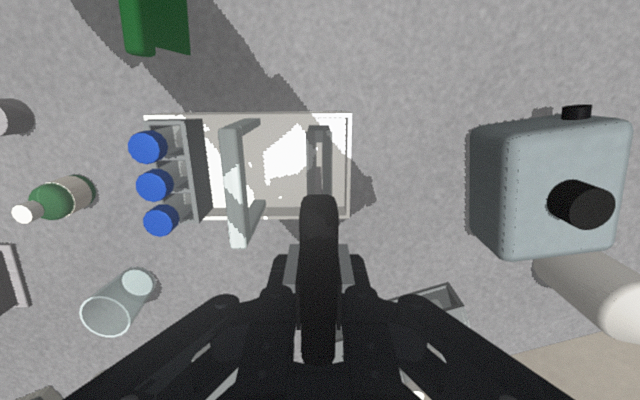

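View pics/s5c.png

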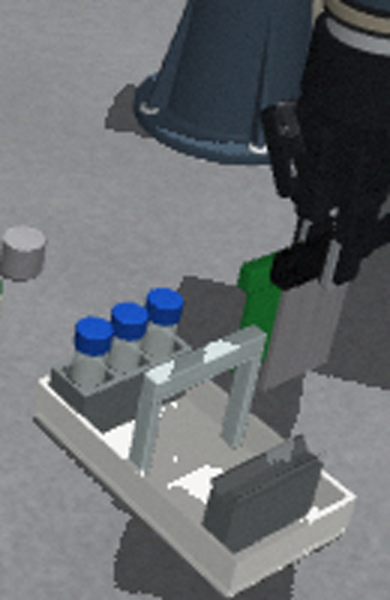

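```bash
python3 - <<'E'
from h import *
import pickle
s=pickle.load(open("w5.pkl","rb"));T=wpose(s)
k=cv2.resize(cv2.imread("pics/w5.png")[105:205,285:365],None,fx=7,fy=6,interpolation=cv2.INTER_CUBIC)
k=cv2.convertScaleAbs(k,alpha=1.5)
th=np.radians(-19.4);o=np.array([.5349,.2274])
def M(q):return np.array([o[0]+np.cos(th)*q[0]-np.sin(th)*q[1],o[1]+np.sin(th)*q[0]+np.cos(th)*q[1],q[2]])
for q in [(-.033,.0715,.062),(-.033,.0785,.062),(0,.0715,.062),(0,.0785,.062),(-.033,.065,.072),(-.033,.085,.072),(0,.065,.072),(0,.085,.072)]:
    u=wproj(s,M(q))[0];print(q,u)
    cv2.circle(k,(int((u[0]-285+.5)*7),int((u[1]-105+.5)*6)),4,(0,0,255) if q[2]<.07 else (0,255,0),1)
cv2.imwrite("pics/w5c.png",k)
E
```

```text
(-0.033, 0.0715, 0.062) [316.23818602 141.63159265]
(-0.033, 0.0785, 0.062) [323.12221748 141.58915015]
(0, 0.0715, 0.062) [316.49482561 173.10929821]
(0, 0.0785, 0.062) [323.15925577 173.06992974]
(-0.033, 0.065, 0.072) [309.58950969 143.28789976]
(-0.033, 0.085, 0.072) [329.85398279 143.16323048]
(0, 0.065, 0.072) [310.07195183 175.63172119]
(0, 0.085, 0.072) [329.67104696 175.51634367]
```

View pics/w5c.png

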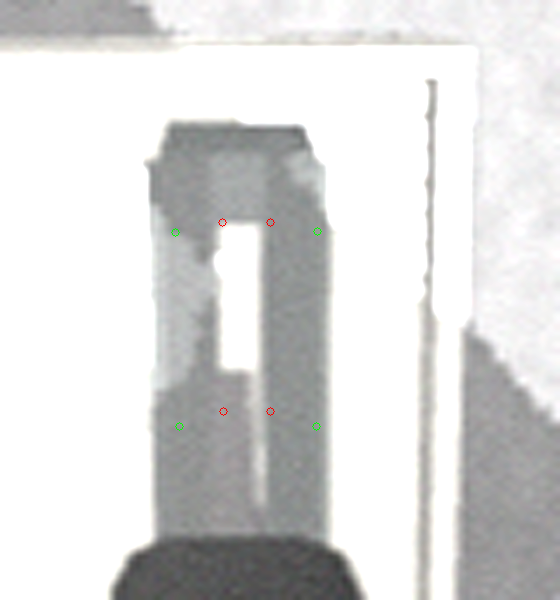

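play_rows(steps=[[1,0.2,0.6,-20,0,0,0],[1,0.2,0.6,-40,0,0,0],[1,0.2,0.6,-55,0,0,0],[1,0.2,0.6,-65,0,0,0],[1,0.2,0.6,-70,0,0,0]])

```text
time_s: 6.45
tcp_pos: [0.5592, 0.2986, 0.1875]
tool_rot: [-2.568, -1.809, 0.002]
force: [-0.0, -0.3, -0.8]
opening: 0.0152
```

play_rows(steps=[[1,0,0,-4,0,0,0],[1,0,0,-8,0,0,0],[1,0,0,-12,0,0,0],[1,0,0,-16,0,0,0],[1,0,0,-20,0,0,0]])

```text
time_s: 6.95
tcp_pos: [0.5594, 0.2994, 0.1683]
tool_rot: [2.567, 1.81, 0.001]
force: [-0.7, -0.5, -0.7]
opening: 0.015
```

```bash
python3 - <<'E'
from h import *
s=readout.read_state();cv2.imwrite("pics/w6.png",cams.read_camera("wrist"));cv2.imwrite("pics/s6.png",cams.read_camera("scene"))
print(s["time_s"],s["tcp_pos"],s["force"],s["ft_torque"])
a=cv2.resize(cv2.imread("pics/s6.png")[180:330,370:500],None,fx=3,fy=3,interpolation=2)
b=cv2.resize(cv2.imread("pics/w6.png")[60:260,200:440],None,fx=1.6,fy=1.6)
cv2.imwrite("pics/x6.png",np.hstack([a,cv2.copyMakeBorder(b,0,450-b.shape[0],0,0,0)]))
E
```

```text
6.95 [0.55943646 0.29937613 0.16830004] [-0.70748839 -0.49238254 -0.74425444] [-0.04646943  0.01538702 -0.06996655]
```

View pics/x6.png

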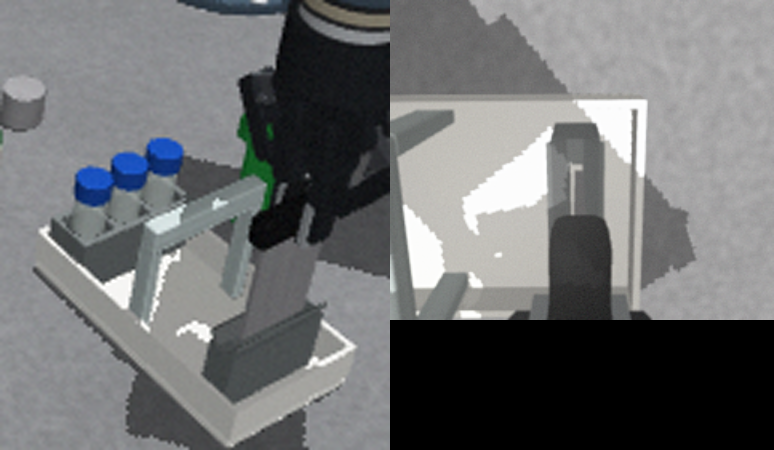

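play_rows(steps=[[1,0,0,-3,0,0,0],[1,0,0,-6,0,0,0],[1,0,0,-9,0,0,0],[1,0,0,-12,0,0,0],[1,0,0,-15,0,0,0]])

```text
time_s: 7.55
tcp_pos: [0.5593, 0.2993, 0.153]
tool_rot: [-2.568, -1.81, 0.0]
force: [0.0, -0.4, -0.9]
opening: 0.0146
```

```bash
python3 - <<'E'
from h import *
s=readout.read_state();cv2.imwrite("pics/w7.png",cams.read_camera("wrist"))
print(s["time_s"],s["tcp_pos"],s["force"],s["ft_torque"]);print(readout.read_state()["tcp_pos"])
crop("pics/w7.png","pics/w7c.png",270,80,370,230,4)
E
```

```text
7.55 [0.55928273 0.29928609 0.15300828] [ 0.04032538 -0.44492268 -0.9333131 ] [-0.00608742  0.02358814 -0.01486734]
[0.55897126 0.29918023 0.15247009]
```

View pics/w7c.png

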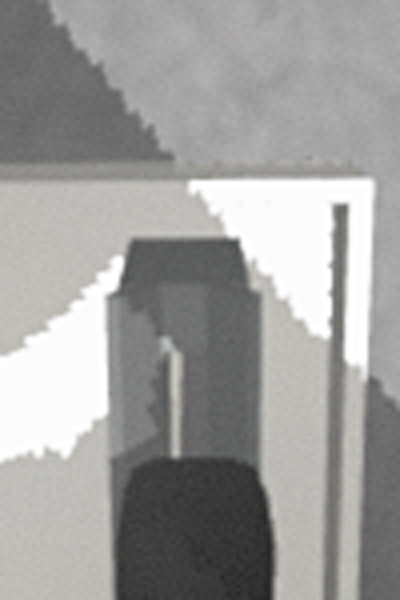

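play_rows(steps=[[1,-0.3,-1,-3,0,0,0],[1,-0.3,-1,-7,0,0,0],[1,-0.3,-1,-11,0,0,0],[1,-0.3,-1,-15,0,0,0],[1,-0.3,-1,-19,0,0,0]])

```text
time_s: 8.1
tcp_pos: [0.559, 0.2983, 0.1339]
tool_rot: [-2.568, -1.81, 0.0]
force: [0.3, -0.6, -1.7]
opening: 0.015
```

play_rows(steps=[[1,0,0,-3,0,0,0],[1,0,0,-6,0,0,0],[1,0,0,-9,0,0,0],[1,0,0,-12,0,0,0],[1,0,0,-15,0,0,0]])

```text
time_s: 8.6
tcp_pos: [0.5591, 0.2983, 0.1191]
tool_rot: [2.568, 1.81, 0.0]
force: [-0.7, -0.6, -1.0]
opening: 0.0152
```

play_rows(steps=[[1,0,0,-1.5,0,0,0],[1,0,0,-3,0,0,0],[1,0,0,-4,0,0,0],[1,0,0,-5,0,0,0],[1,0,0,-6,0,0,0]])

```text
time_s: 9.1
tcp_pos: [0.5591, 0.2983, 0.1133]
tool_rot: [2.568, 1.81, 0.0]
force: [0.6, 0.4, -0.5]
opening: 0.0151
```

play_rows(steps=[[1,0,0,-0.5,0,0,0],[1,0,0,-1,0,0,0],[1,0,0,-1.5,0,0,0],[1,0,0,-1.5,0,0,0],[1,0,0,-1.5,0,0,0]])

```text
time_s: 9.6
tcp_pos: [0.5591, 0.2983, 0.1119]
tool_rot: [2.568, 1.81, 0.0]
force: [-0.3, 0.1, 0.6]
opening: 0.0153
```

play_rows(steps=[[1,0,0,-0.5,0,0,0],[1,0,0,-1,0,0,0],[1,0,0,-1.5,0,0,0],[1,0,0,-1.5,0,0,0],[1,0,0,-1.5,0,0,0]])

```text
time_s: 10.1
tcp_pos: [0.5591, 0.2984, 0.1118]
tool_rot: [2.567, 1.81, 0.001]
force: [-2.7, -0.7, 8.2]
opening: 0.0151
```

Contact force with the TCP at 0.112 m means the blade is on the slot floor. Releasing to half open.

play_rows(steps=[[0.4,0,0,0.5,0,0,0],[0.2,0,0,1,0,0,0],[0.1,0,0,1,0,0,0],[0.1,0,0,1,0,0,0],[0.1,0,0,1,0,0,0]])

```text
time_s: 10.6
tcp_pos: [0.559, 0.2982, 0.1111]
tool_rot: [-2.568, -1.81, 0.0]
force: [0.3, -0.5, -0.0]
opening: 0.0383
```

play_rows(steps=[[0.1,0,0,0,0,0,0],[0.1,0,0,0,0,0,0],[0.1,0,0,0,0,0,0],[0.1,0,0,0,0,0,0],[0.1,0,0,0,0,0,0]])

```text
time_s: 11.1
tcp_pos: [0.559, 0.2983, 0.1113]
tool_rot: [2.568, 1.81, 0.0]
force: [0.8, 0.4, -0.7]
opening: 0.0385
```

play_rows(steps=[[0.1,0,0,20,0,0,0],[0.1,0,0,50,0,0,0],[0.1,0,0,90,0,0,0],[0.1,0,0,130,0,0,0],[0.1,0,0,150,0,0,0]])

```text
time_s: 11.6
tcp_pos: [0.5605, 0.2989, 0.2655]
tool_rot: [2.566, 1.809, 0.01]
force: [0.5, 0.1, 0.2]
opening: 0.0387
```

play_rows(steps=[[0.1,-8,-25,0,0,0,0],[0.1,-16,-50,0,0,0,0],[0.1,-24,-70,0,0,0,0],[0.1,-24,-70,0,0,0,0],[0.1,-24,-70,0,0,0,0]])

```text
time_s: 12.1
tcp_pos: [0.5353, 0.2283, 0.2616]
tool_rot: [-2.568, -1.809, -0.002]
force: [0.1, 1.0, -0.1]
opening: 0.0387
```

```bash
python3 - <<'E'
from h import *
import pickle
s=readout.read_state();cv2.imwrite("pics/w8.png",cams.read_camera("wrist"));cv2.imwrite("pics/s8.png",cams.read_camera("scene"))
pickle.dump(s,open("w8.pkl","wb"))
R=wpose(s)[:3,:3]
print(s["time_s"],s["tcp_pos"],s["force"],s["opening"],np.degrees(np.arctan2(R[1,0],R[0,0])))
crop("pics/s8.png","pics/s8c.png",360,180,500,330,4)
E
```

```text
12.1 [0.5352964  0.22833553 0.26161199] [ 0.07526942  0.95454439 -0.1099117 ] 0.03874384777572734 70.30812797733239
```

View pics/s8c.png

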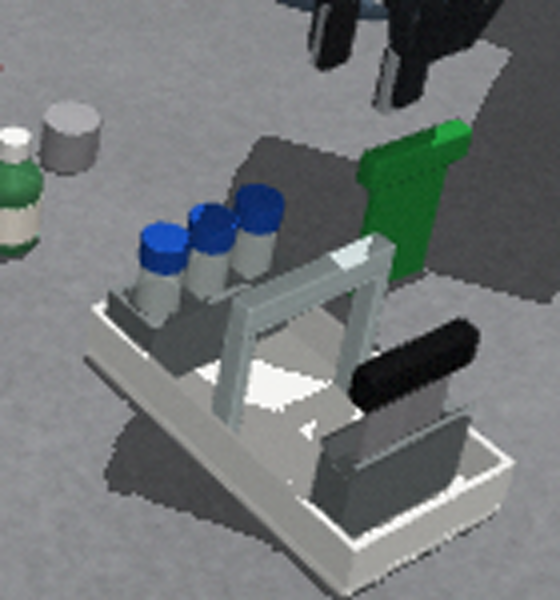

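View pics/w8.png

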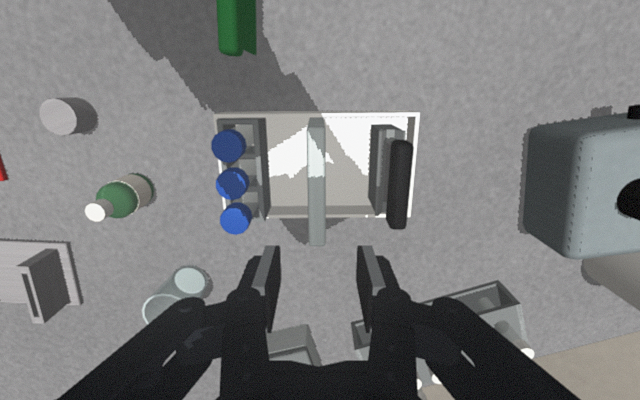

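The scraper is standing in the slot with the jaws clear of it, and the handle bar is at (317,182). Measuring the handle before the grasp.

```bash
python3 - <<'E'
from h import *
import pickle
s=pickle.load(open("w8.pkl","rb"));T=wpose(s)
k=cv2.resize(cv2.imread("pics/w8.png")[100:260,290:350],None,fx=4,fy=4,interpolation=cv2.INTER_CUBIC)
cv2.imwrite("pics/w8c.png",k)
E
```

```text
(no output)
```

View pics/w8c.png

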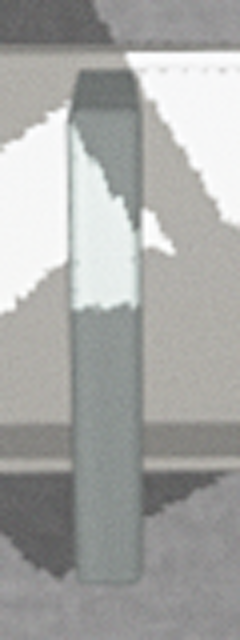

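```bash
python3 - <<'E'
from h import *
import pickle
s=pickle.load(open("w8.pkl","rb"));T=wpose(s)
N=wonz(s,290+103.5/4,100+108/4,.124);F=wonz(s,290+108.5/4,100+580/4,.124)
d=F-N;c=(N+F)/2;print(N,F,c,np.linalg.norm(d),np.degrees(np.arctan2(d[1],d[0])));print((c-s["tcp_pos"])*1000, T[:3,:3].T@(c-s["tcp_pos"]))
E
```

```text
[0.48363849 0.24459807 0.124     ] [0.58558946 0.20907134 0.124     ] [0.53461397 0.2268347  0.124     ] 0.10796364740445992 -19.211852068191824
[  -0.68242266   -1.50082751 -137.61199319] [-0.0017767  -0.00020471  0.13761025]
```

play_rows(steps=[[0.1,-0.7,-1.5,-40,0,0,0.4],[0.1,-0.7,-1.5,-80,0,0,0.4],[0.1,-0.7,-1.5,-115,0,0,0.4],[0.1,-0.7,-1.5,-140,0,0,0.4],[0.1,-0.7,-1.5,-150,0,0,0.4]])

```text
time_s: 12.7
tcp_pos: [0.533, 0.2273, 0.1084]
tool_rot: [-2.559, -1.819, 0.007]
force: [-0.5, 0.2, 0.5]
opening: 0.0381
```

play_rows(force=100, steps=[[0.1,0,0,0,0,0,0],[0.4,0,0,0,0,0,0],[0.7,0,0,0,0,0,0],[1,0,0,0,0,0,0],[1,0,0,0,0,0,0]])

```text
time_s: 13.2
tcp_pos: [0.5356, 0.2272, 0.113]
tool_rot: [2.56, 1.818, 0.006]
force: [-0.4, 0.3, 6.1]
opening: 0.0141
```

play_rows(steps=[[1,0,0,0,0,0,0],[1,0,0,0,0,0,0],[1,0,0,0,0,0,0],[1,0,0,0,0,0,0],[1,0,0,0,0,0,0]])

```text
time_s: 13.7
tcp_pos: [0.5356, 0.2272, 0.1131]
tool_rot: [2.56, 1.818, 0.006]
force: [-0.5, 0.4, 5.9]
opening: 0.0146
```

play_rows(steps=[[1,0,0,2,0,0,0],[1,0,0,5,0,0,0],[1,0,0,9,0,0,0],[1,0,0,14,0,0,0],[1,0,0,20,0,0,0]])

```text
time_s: 14.2
tcp_pos: [0.5338, 0.2266, 0.1312]
tool_rot: [-2.561, -1.819, 0.002]
force: [0.1, -0.1, -6.9]
opening: 0.0145
```

```bash
python3 - <<'E'
from h import *
s=readout.read_state();cv2.imwrite("pics/s9.png",cams.read_camera("scene"))
print(s["time_s"],s["tcp_pos"],s["force"],s["ft_torque"],s["opening"])
crop("pics/s9.png","pics/s9c.png",360,180,500,330,4)
E
```

```text
14.2 [0.53384939 0.22664394 0.13115961] [ 0.1375166  -0.05109339 -6.87852287] [-0.01066645  0.03165127 -0.05282006] 0.014498541493939698
```

View pics/s9c.png

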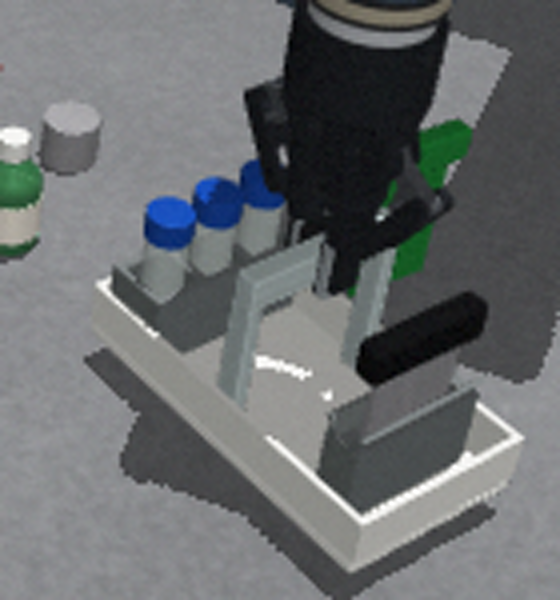

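The caddy is off the bench, level, with everything in place. I'll continue up.

play_rows(steps=[[1,0,0,10,0,0,0],[1,0,0,22,0,0,0],[1,0,0,35,0,0,0],[1,0,0,48,0,0,0],[1,0,0,60,0,0,0]])

```text
time_s: 14.75
tcp_pos: [0.5346, 0.2269, 0.193]
tool_rot: [2.561, 1.819, 0.002]
force: [0.5, 0.6, -6.6]
opening: 0.0145
```

play_rows(steps=[[1,0,0,12,0,0,0],[1,0,0,24,0,0,0],[1,0,0,34,0,0,0],[1,0,0,41,0,0,0],[1,0,0,45,0,0,0]])

```text
time_s: 15.25
tcp_pos: [0.5345, 0.2268, 0.2371]
tool_rot: [2.561, 1.819, 0.001]
force: [-0.4, -0.0, -8.0]
opening: 0.0142
```

play_rows(steps=[[1,0,0,0,0,0,0],[1,0,0,0,0,0,0],[1,0,0,0,0,0,0],[1,0,0,0,0,0,0],[1,0,0,0,0,0,0]])

```text
time_s: 15.75
tcp_pos: [0.5341, 0.2268, 0.2359]
tool_rot: [-2.561, -1.819, 0.001]
force: [0.7, 0.4, -7.2]
opening: 0.0142
```

```bash
python3 - <<'E'
from h import *
s=readout.read_state();cv2.imwrite("pics/s10.png",cams.read_camera("scene"));cv2.imwrite("pics/w10.png",cams.read_camera("wrist"))
print(s["time_s"],s["tcp_pos"],s["tool_rot"],s["force"],s["ft_torque"],s["opening"],abs(s["joint_vel"]).max())
crop("pics/s10.png","pics/s10c.png",250,130,500,330,3)
E
```

```text
15.75 [0.53414013 0.22676471 0.23589955] [-2.56098874e+00 -1.81899573e+00  1.17403062e-03] [ 0.73431485  0.35056057 -7.2281726 ] [-0.0695489   0.01594287 -0.00346137] 0.01416979355794591 0.012223172894109244
```

View pics/s10c.png

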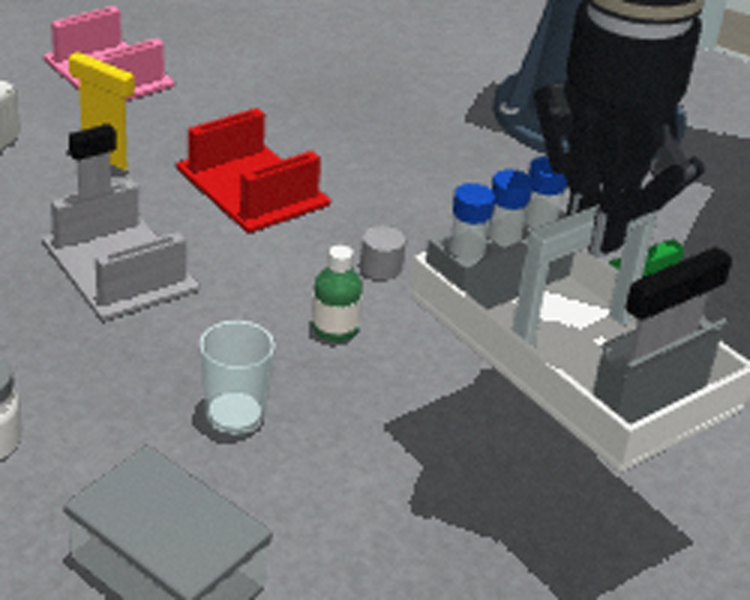

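View pics/w10.png

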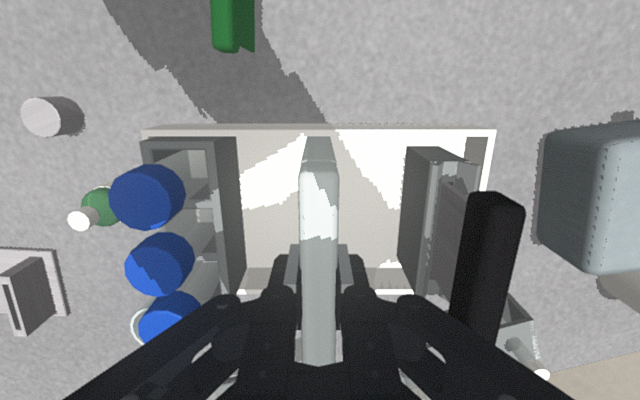

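Everything checks out: the underside is about 12 cm up and level, the tubes and scraper are seated, and the rest of the scene hasn't moved. Handing in.

```bash
python3 -c "
from workcell import order
print(order.sign_off())"
```

```text
the job is handed in; nothing more can be done
None
```

The job is done and handed in at about 16 s of robot time. The broad scraper is in the caddy's end slot, and the arm is holding the caddy level by the middle of its handle. The sign-off gave no verdict, so these are my own last checks:

- **Scraper:** I lowered it until the floor pushed back with about 8 N. The TCP was then at 0.112 m, which matches the grip height for fully home. I let go, backed the jaws off and saw it standing upright in the slot before touching the caddy.
- **Caddy:** I gripped it within about 2 mm of the handle's centre, with the grip set to 100 N. The TCP rose from 0.113 to 0.236 m, so the underside is about 12 cm up. It looks level, the force on the tool steadied at about 7 N, and the joints were nearly still.
- **Everything else:** In the last scene picture all three tubes are seated and the narrow scraper is in the stand. The bottle, beaker, weight and tip box are where they started. The jar is only partly in that crop and I did not check it separately.

None of the checks failed. The TCP readings moved by 1–2 mm while the arm settled. During the insertion the wrist picture showed the blade about 1 mm off centre, so I shifted it by that much part-way down.

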